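Tighten the vacuum port cover evenly in cross order

TASK

Finish tightening the gasketed port cover on the vacuum chamber evenly and in cross order: one diagonal pair of its four wing screws has already been taken up about half-way, so first turn each of the other two, still loose, clockwise to about half-way as well and let go. Then take all four in cross order, each time going from a screw to the one diagonally opposite before starting the other pair, and turn each fully home against its stop. Leave the other things on the bench where they are.

Things in the scene. Friction and masses are not known exactly. Their poses are not given: they have to be found in the camera images.
- chamber: Fixed aluminium vacuum chamber on the bench: block 220 mm along its x, 280 mm along its y, with a flanged pipe stub on the +y end and a gauge head on the -y end (both below the cover, up to 245 mm out). Origin on the bench under its middle, z up. It may stand some 5 cm in x and 22 cm in y from run to run and is turned up to 0.35 rad either way.
- cover_center (a point): Middle of the cover's top face, 145.5 mm above the bench; axes as the chamber's. The cover is a 150 x 150 x 12 mm bright steel plate on a black gasket, with a sight glass (72 mm across, 5 mm high) in the middle. Its four wing screws stand at +-55 mm in x and +-55 mm in y from here. Nothing on the chamber stands higher than the screws' tops, 186 mm above the bench.
- wing_a (a point): Black wing screw a, near left (-x, +y) in the cover's frame, diagonally opposite c. Point on its axis, 28 mm above the cover. Wing head 40 mm long, 10 mm thick, 24 mm high (11.5 mm below to 12.5 mm above the point); the stem below is 8 mm thick, with a washer 18 mm wide, 2 mm high on the cover. x axis along the wings, z up; it turns with the screw. Pinch the wings across, along y, at about 30 N.
- wing_b (a point): Black wing screw b, far left (+x, +y) in the cover's frame, diagonally opposite d. Point on its axis, 28 mm above the cover. Wing head 40 mm long, 10 mm thick, 24 mm high (11.5 mm below to 12.5 mm above the point); the stem below is 8 mm thick, with a washer 18 mm wide, 2 mm high on the cover. x axis along the wings, z up; it turns with the screw. Pinch the wings across, along y, at about 30 N.
- wing_c (a point): Black wing screw c, far right (+x, -y) in the cover's frame, diagonally opposite a. Point on its axis, 28 mm above the cover. Wing head 40 mm long, 10 mm thick, 24 mm high (11.5 mm below to 12.5 mm above the point); the stem below is 8 mm thick, with a washer 18 mm wide, 2 mm high on the cover. x axis along the wings, z up; it turns with the screw. Pinch the wings across, along y, at about 30 N.
- wing_d (a point): Black wing screw d, near right (-x, -y) in the cover's frame, diagonally opposite b. Point on its axis, 28 mm above the cover. Wing head 40 mm long, 10 mm thick, 24 mm high (11.5 mm below to 12.5 mm above the point); the stem below is 8 mm thick, with a washer 18 mm wide, 2 mm high on the cover. x axis along the wings, z up; it turns with the screw. Pinch the wings across, along y, at about 30 N.
- screw_a (a joint): How far wing screw a is screwed in, rad: 0 loose, 2.4 fully home at a dead stop; grows clockwise seen from above. Starts taken up half-way, 1.0 to 1.4; stays where it is left. Turning takes 0.10 N m, rising to 0.15 N m at home; it sinks 0.2 mm per rad. Fully home the wings lie along the cover's x axis; at 0 they lie 2.4 rad anticlockwise of it.
- screw_b (a joint): How far wing screw b is screwed in, rad: 0 loose, 2.4 fully home at a dead stop; grows clockwise seen from above. Starts loose, 0 to 0.4; stays where it is left. Turning takes 0.10 N m, rising to 0.15 N m at home; it sinks 0.2 mm per rad. Fully home the wings lie along the cover's x axis; at 0 they lie 2.4 rad anticlockwise of it.
- screw_c (a joint): How far wing screw c is screwed in, rad: 0 loose, 2.4 fully home at a dead stop; grows clockwise seen from above. Starts taken up half-way, 1.0 to 1.4; stays where it is left. Turning takes 0.10 N m, rising to 0.15 N m at home; it sinks 0.2 mm per rad. Fully home the wings lie along the cover's x axis; at 0 they lie 2.4 rad anticlockwise of it.
- screw_d (a joint): How far wing screw d is screwed in, rad: 0 loose, 2.4 fully home at a dead stop; grows clockwise seen from above. Starts loose, 0 to 0.4; stays where it is left. Turning takes 0.10 N m, rising to 0.15 N m at home; it sinks 0.2 mm per rad. Fully home the wings lie along the cover's x axis; at 0 they lie 2.4 rad anticlockwise of it.
- solvent_center (a point): Bystander: amber glass bottle with a blue cap, 60 mm across, 125 mm high; the point is half-way up. Stands on the bench to the left of the chamber.
- rack_center (a point): Bystander: blue vial rack, 52 x 115 mm, 44 mm high with its vials; the point is half-way up. Stands on the bench to the right of the chamber.
- screwdriver_center (a point): Bystander: screwdriver with red handle, 190 mm long, lying on the bench between robot and chamber; the point is near its middle.
- dish_center (a point): Bystander: glass dish 90 mm across, 12 mm high, holding an old black seal, on the bench to the left of the chamber; the point is its centre half-way up.

How it is judged:
On the way, in this order (a step that is already met when the one before it is completed fails the run):
1. first round completed: all four are taken up past 0.8 rad and none is past 1.9 rad (value of joint screw_a between 0.8 and 1.9 rad and value of joint screw_b between 0.8 and 1.9 rad and value of joint screw_c between 0.8 and 1.9 rad and value of joint screw_d between 0.8 and 1.9 rad), for 0.2 s.
2. second round, first pair: two diagonally opposite screws are past 2.0 rad, the other two not yet (((value of joint each of screw_a, screw_c above 2 rad and value of joint each of screw_b, screw_d below 2 rad) or (value of joint each of screw_b, screw_d above 2 rad and value of joint each of screw_a, screw_c below 2 rad))), for 0.2 s.
At the end, for the whole second after the job is handed in: All four wing screws are home: each reads more than 2.2 rad (stop at 2.4). Bottle, rack, screwdriver and dish are within 30 mm of where they began (value of joint each of screw_a, screw_b, screw_c, screw_d above 2.2 rad and distance of each of solvent_center, rack_center, screwdriver_center, dish_center from where it was at the start of the episode below 0.03 m); the robot touches nothing.
It fails at once if a screw is run past 1.9 rad while another is still slack (under 0.8 rad): uneven tightening ((value of joint screw_a above 1.9 rad and value of joint screw_b below 0.8 rad) or (value of joint screw_a above 1.9 rad and value of joint screw_c below 0.8 rad) or (value of joint screw_a above 1.9 rad and value of joint screw_d below 0.8 rad) or (value of joint screw_b above 1.9 rad and value of joint screw_a below 0.8 rad) or (value of joint screw_b above 1.9 rad and value of joint screw_c below 0.8 rad) or (value of joint screw_b above 1.9 rad and value of joint screw_d below 0.8 rad) or (value of joint screw_c above 1.9 rad and value of joint screw_a below 0.8 rad) or (value of joint screw_c above 1.9 rad and value of joint screw_b below 0.8 rad) or (value of joint screw_c above 1.9 rad and value of joint screw_d below 0.8 rad) or (value of joint screw_d above 1.9 rad and value of joint screw_a below 0.8 rad) or (value of joint screw_d above 1.9 rad and value of joint screw_b below 0.8 rad) or (value of joint screw_d above 1.9 rad and value of joint screw_c below 0.8 rad)).
It fails at once if second round out of cross order: two neighbouring screws are past 2.0 rad while the other two are not ((value of joint each of screw_a, screw_b above 2 rad and value of joint each of screw_c, screw_d below 2 rad) or (value of joint each of screw_b, screw_c above 2 rad and value of joint each of screw_a, screw_d below 2 rad) or (value of joint each of screw_c, screw_d above 2 rad and value of joint each of screw_a, screw_b below 2 rad) or (value of joint each of screw_d, screw_a above 2 rad and value of joint each of screw_b, screw_c below 2 rad)).
It fails at once if a bystander is shifted by more than 30 mm (distance of any of solvent_center, rack_center, screwdriver_center, dish_center from where it was at the start of the episode above 0.03 m).
It fails at once if the solvent bottle is tipped over (angle between solvent_center's own z axis and vertical above 0.5 rad).
It also fails if it takes over 70 s, if anything falls off the work surface, if the arm or the gripper's body presses on something with over 40 N, if the wrist force passes 120 N, or if a joint passes its speed limit or range.

ROBOT

A 7-joint arm with a two-finger parallel gripper is mounted at the origin on the work surface. World frame = base frame: x ahead of the robot, y to its left, z up, the work surface at z = 0. Lengths are in m, angles in rad, forces in N, time in s.
With the tool pointing down it reaches from about 0.4 to 0.85 m from the base axis. Payload 10.4 kg.
Tool frame: the origin (TCP) lies at the very end of the fingers, on their centre line; the grasp point (between the pads) lies 19 mm behind it (manip.tcp_to_grasp is the distance from the TCP to the grasp point, in m); x points along the fingers, y is the direction in which the jaws open and shut, and the axes are right-handed (so a half turn about x gives the same grasp; the last joint's range is limited). The gripper opens to 85 mm and grips with 20 to 120 N. Pads are 22 mm wide; open, the fingers measure 114 mm over their backs; the gripper's body (76 mm by 85 mm) begins 54 mm behind the grasp point. The pads swing forward as they close: fully open they stand 13 mm farther back than shut.
Start: joints at [-1.32, 0.332, -0.065, 1.46, 0.022, 1.35, -0.088], TCP at [0.169, 0.602, 0.231] pointing down, gripper open.
Joint ranges: [-2.6, 2.6], [-0.5, 2.12], [-1.47, 1.34], [0.16, 2.42], [-1.27, 4.41], [0.06, 2.06], [-2.6, 2.6]. Speed limits (rad/s): [2.22, 2.22, 2.79, 2.79, 3.14, 3.14, 3.14].

INTERFACE

Orientations are given as a unit quaternion [x, y, z, w].
In Python, from workcell import manip, cams, hand_in gives the robot as it stands.
- The arm moves only by the shell command python3 -m handwheel 'ROWS' [FORCE]. ROWS is text: rows parted by semicolons, each of 7 numbers parted by spaces: the shift along the tool's x, y, z in mm, then the turn, a rotation vector about the tool's x, y, z in rad, then the finger opening in mm, from 0 to 85.4. A call has 1 to 8 rows; each row shifts and turns the commanded pose from where the row before left it, along the tool's axes as they then stand; what a row does not reach is not made up. A row lasts 1/10 s, in which the tool goes at most 50 mm and 8.59 degrees, less where a joint would pass 70% of its speed; a pose out of reach is approached as far as the arm can. A call with a gripper value outside its range is refused whole. The fingers move at their own pace and stop on an object; FORCE is the grip in N (left out, the last holds). Time passes only in rows, so rows that do not move let the fingers close. It gives the time, the measured TCP pose, the force and the opening at its end, in the units of the state.
- manip.get_obs(): the state, without advancing time (a new reading comes with each control period).
- cams.camera(name): name is "scene" or "top"; returns a dict with "color" (480x640x3 uint8, blue, green, red), "depth" (480x640 float32, m along the optical axis (not along the pixel's ray), 0 where there is no reading), "camera_matrix" (3x3 intrinsics, pixels), "distortion" ([k1, k2, p1, p2, k3] as OpenCV has them; the pictures are not rectified), "origin" and "attitude" of the camera in the world. Camera axes: x right, y down, z forward; pixel columns grow to the right and rows downward; lengths in m; the calibration is good to about 2 mm. A picture is of the moment at which its call begins.
- hand_in(): hands the job in, once; it reports no verdict.
Trained networks look in the newest picture that a camera, given by its name, has taken for a name from the list of things; names that differ only in an ending like _2 or _b are one class to them, and where a whole thing is asked for, a point or a joint stands for the part that bears it (a point fixed in the world has none). Each returns a list of dicts, best first, with "conf" (0 to 1); they miss things now and then, are a little off and sometimes report something else, mostly with a low value. They report only what shows in the picture. A call takes as long as a camera call.
- cams.recognise(camera, thing): "box" ([left, top, width, height] in pixels, round what is visible of it).
- cams.outline_of(camera, thing): "region" (480x640 bool, what is visible of it) and "box" ([left, top, width, height] in pixels, round what is visible of it).
The state is a dict: "clock": time; "joint_pos": joint angles; "joint_velocities": joint speeds; "tau": joint torques, N m; "position": TCP position; "ee_rot": TCP orientation; "ft_force": force on the tool from outside, world axes, zero at the start; "torque": the same for the moment, N m; "grip_width": opening from 0.0 (shut) to 1.0 (fully open).
Only numpy, scipy, OpenCV 4.12 (cv2) and the standard library are available. Lean on these libraries where they do the work, as an engineer would, in place of code of your own. Each camera call takes 0.05 s, during which the arm holds its last target.

## Working session

There is one attempt and no reset: what is moved stays moved. The work goes in short steps, Python scripts to look and compute and a shell command to move; the robot and the scene stay as the last step left them, time stands still between calls to the robot, and variables do not carry over. Pictures are saved under pics/ and viewed, and the job is handed in when it is done.

```bash
mkdir -p pics; ls; cat > h.py <<'E'
import numpy as np, cv2
from workcell import manip, cams, hand_in
from scipy.spatial.transform import Rotation as R
def rot(a):
    a=np.array(a,float)
    return a if a.shape==(3,3) else R.from_quat(a).as_matrix()
def ray(c,uv):
    p=cv2.undistortPoints(np.array(uv,float).reshape(-1,1,2),c["camera_matrix"],np.array(c["distortion"]))[:,0]
    d=np.c_[p,np.ones(len(p))]@rot(c["attitude"]).T
    return np.array(c["origin"]),d
def atz(c,uv,z):
    o,d=ray(c,uv); return o+d*((z-o[2])/d[:,2])[:,None]
def proj(c,P):
    Rm=rot(c["attitude"]); rv=cv2.Rodrigues(Rm.T)[0]; t=-Rm.T@np.array(c["origin"])
    return cv2.projectPoints(np.array(P,float).reshape(-1,3),rv,t,c["camera_matrix"],np.array(c["distortion"]))[0][:,0]
E
python3 - <<'E'
from h import *
print(manip.get_obs(), manip.tcp_to_grasp)
for n in("scene","top"):
    c=cams.camera(n); cv2.imwrite(f"pics/{n}0.png",c["color"]); print(n,c["origin"],c["attitude"],c["camera_matrix"],c["distortion"])
    for t in("chamber","wing_a","cover_center","solvent_center","rack_center","screwdriver_center","dish_center"):
        print(t,[(r["box"],round(r["conf"],2)) for r in cams.recognise(n,t)])
E
```

```text
pics
{'clock': 0.0, 'joint_pos': array([-1.31961413,  0.33287598, -0.06468654,  1.46096035,  0.02158951,
        1.34989149, -0.08849417]), 'joint_velocities': array([-6.69492570e-05, -3.13584088e-03, -4.58536606e-04, -8.64410430e-04,
        2.29555268e-04,  1.29993722e-03, -1.36702911e-03]), 'tau': array([ 1.05019476e-04, -6.25468183e+01,  4.90721629e-02, -3.91590357e+01,
        1.62220857e-02,  1.02074406e-02,  1.23847983e-05]), 'position': array([0.16889089, 0.60135162, 0.23050424]), 'ee_rot': array([ 0.09598337,  0.70054014, -0.09699722,  0.70044432]), 'ft_force': array([ 0.17423966,  0.49675845, -0.24322151]), 'torque': array([ 0.00354961,  0.0154021 , -0.03560733]), 'grip_width': 1.000131510724539} 0.0187
scene [ 1.41077662 -0.08072563  0.69821119] [ 0.66692511  0.56989989 -0.31346742 -0.36354255] [[535.00564603   0.         321.40476384]
 [  0.         535.00564603 238.1805177 ]
 [  0.           0.           1.        ]] [0.02711733 0.         0.         0.         0.        ]
chamber [([115.1, 207.2, 223.0, 141.2], 0.66)]
wing_a [([193.7, 237.4, 15.0, 18.6], 0.59), ([267.5,
[... 354 characters left out ...]
)]
top [0.4513976  0.02905062 1.22662078] [-0.69838261  0.71366291 -0.03977541  0.03694451] [[535.62449679   0.         319.20850397]
 [  0.         535.62449679 230.1906925 ]
 [  0.           0.           1.        ]] [-0.10911547  0.          0.          0.          0.        ]
chamber [([291.4, 166.0, 200.6, 136.9], 0.82)]
wing_a [([339.9, 243.9, 18.3, 17.4], 0.56)]
cover_center [([290.0, 168.5, 200.2, 138.3], 0.93), ([238.9, 232.6, 29.2, 29.3], 0.26), ([456.7, 303.5, 56.3, 24.2], 0.16)]
solvent_center [([235.6, 232.7, 36.9, 30.8], 0.9)]
rack_center [([454.8, 302.4, 58.1, 24.1], 0.77)]
screwdriver_center [([303.7, 291.7, 78.7, 27.5], 0.57)]
dish_center [([249.3, 161.7, 33.9, 37.9], 0.86)]
```

View pics/top0.png

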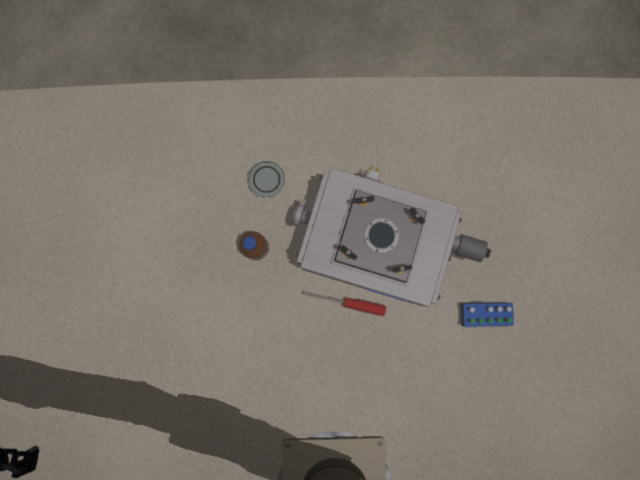

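View pics/scene0.png

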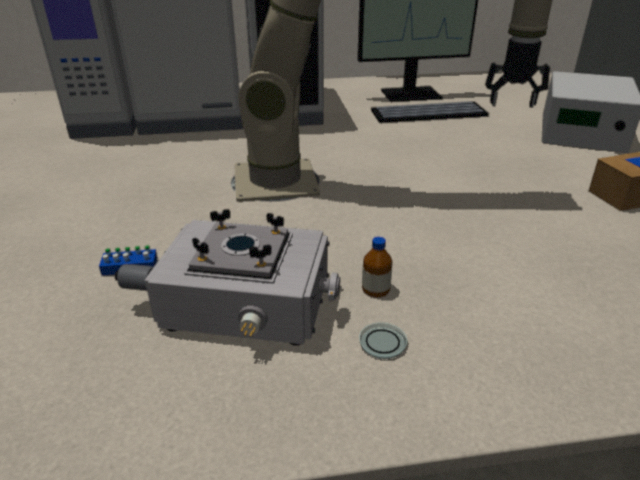

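```bash
python3 - <<'E'
import cv2
a=cv2.imread('pics/top0.png')[180:290,330:450]; cv2.imwrite('pics/top0c.png',cv2.resize(a,None,fx=5.4,fy=5.4,interpolation=cv2.INTER_CUBIC))
a=cv2.imread('pics/scene0.png')[195:275,180:300]; cv2.imwrite('pics/scene0c.png',cv2.resize(a,None,fx=6.5,fy=6.5,interpolation=cv2.INTER_CUBIC))
E
```

```text
(no output)
```

View pics/top0c.png

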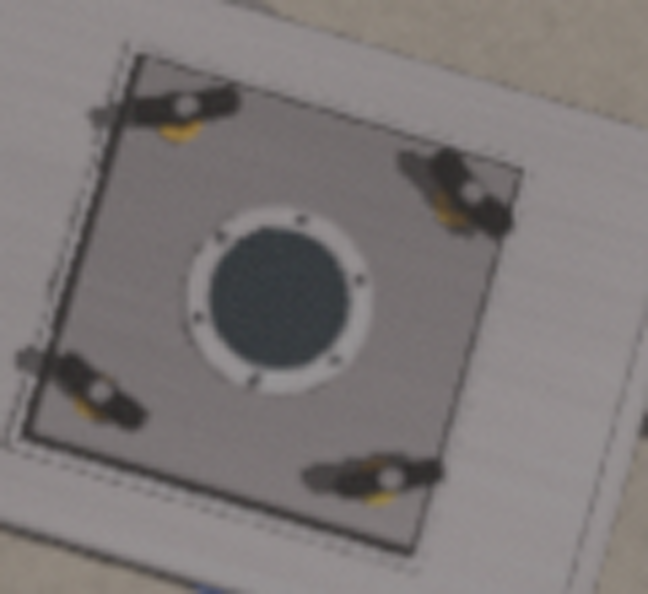

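View pics/scene0c.png

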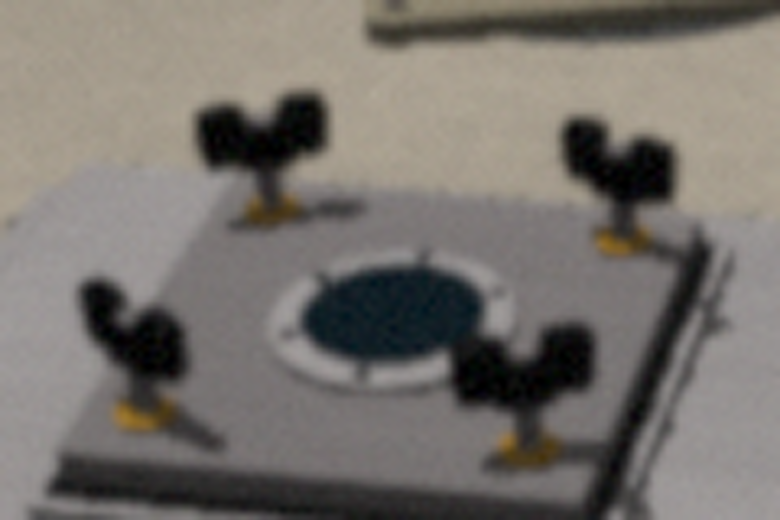

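The top picture shows the cover tilted in the frame. Wing heads in the full image sit at about a (349,253), b (365,199), c (418,216) and d (403,269). Next I'll measure them, triangulating with the scene view.

```bash
cat > m.py <<'E'
from h import *
top=cams.camera("top"); sc=cams.camera("scene")
f=lambda p,s,o:np.array(p,float)/s+np.array(o)-0.5*(1-1/s)
T=lambda p:f(p,5.4,(330,180)); S=lambda p:f(p,6.5,(180,195))
tc=dict(a=(101,392),b=(187,104),c=(473,194),d=(391,478))
scp=dict(a=(620,155),b=(522,362),c=(133,325),d=(262,130))
for k in tc:
    o1,d1=ray(top,T(tc[k])); o2,d2=ray(sc,S(scp[k])); d1=d1[0];d2=d2[0]
    s=np.linalg.lstsq(np.c_[d1,-d2],o2-o1,rcond=None)[0]
    print(k,"tri",np.round((o1+s[0]*d1+o2+s[1]*d2)/2,4),"gap",np.round(np.linalg.norm(o1+s[0]*d1-o2-s[1]*d2),4),"atz.176",np.round(atz(top,T(tc[k]),.178)[0],4))
cor=atz(top,[T(p) for p in((140,57),(522,170),(412,552),(28,435))],.1455)
print("cover",cor.mean(0),[np.round(np.linalg.norm(cor[i]-cor[i-1]),4) for i in range(4)])
e=cor[0]-cor[3]+cor[1]-cor[2]; print("yaw",np.arctan2(e[1],e[0]))
e2=cor[0]-cor[1]+cor[3]-cor[2]; yaw=np.arctan2(e[1],e[0]); print("yaw2",np.arctan2(e2[1],e2[0])-np.pi/2)
ends=dict(a=((65,365),(145,420)),b=((135,110),(238,95)),c=((440,158),(508,228)),d=((340,487),(440,468)))
for k,(p,q) in ends.items():
    P=atz(top,[T(p),T(q)],.18); v=P[1]-P[0]; an=np.arctan2(v[1],v[0])
    rel=(an-yaw)%np.pi; print(k,"wing yaw",an, "screw=",2.4-rel, 2.4-rel+np.pi,2.4-rel-np.pi, "len",np.linalg.norm(v))
sg=atz(top,[T((280,298))],.1505);print("glass",sg)
o=manip.get_obs();print(rot(o["ee_rot"]))
E
python3 m.py
```

```text
a tri [ 0.5211 -0.0335  0.1762] gap 0.0018 atz.176 [ 0.521  -0.0325  0.178 ]
b tri [ 0.6265 -0.0683  0.1762] gap 0.0022 atz.176 [ 0.6263 -0.0671  0.178 ]
c tri [ 0.591  -0.1725  0.176 ] gap 0.0016 atz.176 [ 0.5907 -0.1714  0.178 ]
d tri [ 0.4874 -0.1383  0.1751] gap 0.0015 atz.176 [ 0.4873 -0.1371  0.178 ]
cover [ 0.55556188 -0.10133361  0.1455    ] [np.float64(0.1497), np.float64(0.1512), np.float64(0.1509), np.float64(0.1501)]
yaw -0.3167907073641841
yaw2 -0.31487144020555613
a wing yaw -2.197321846594214 screw= 1.1389384856402367 4.28053113923003 -2.002654167949556 len 0.03515932846736817
b wing yaw -1.4450263286166716 screw= 0.38664296766269457 3.5282356212524877 -2.7549496859270985 len 0.03833039603200149
c wing yaw -2.403277541917254 screw= 1.3448941809632764 4.4864868345530695 -1.7966984726265167 len 0.035689062396713184
d wing yaw -1.4086889759236143 screw= 0.3503056149696371 3.49189826855943 -2.791287038620156 len 0.03718434167859525
glass [[ 0.55658396 -0.10220392  0.1505    ]]
[[-3.33095460e-05  2.70362793e-01  9.62758515e-01]
 [ 9.28410886e-05  9.62758513e-01 -2.70362789e-01]
 [-9.99999995e-01  8.03778869e-05 -5.71698250e-05]]
```

Triangulation agrees with the text: the wings sit at z≈0.176, the gap between views is about 2 mm, and the yaw is −0.316. The screw readings are a≈1.14, b≈0.39, c≈1.34 and d≈0.35, so b and d are the loose pair. I'll move above b first.

```bash
python3 -m handwheel '0 -30 36 0 0 0 50;0 -30 36 0 0 0 50;0 -30 36 0 0 0 50;0 -30 36 0 0 0 50;0 -30 36 0 0 0 50;0 -30 36 0 0 0 50;0 -30 36 0 0 0 50;0 -30 36 0 0 0 50' 30
python3 -m handwheel '0 -30 36 0 0 0 50;0 -30 36 0 0 0 50;0 -30 36 0 0 0 50;0 -30 36 0 0 0 50;0 -30 36 0 0 0 50;0 -30 36 0 0 0 50;0 -30 36 0 0 0 50;0 -30 36 0 0 0 50' 30
python3 -m handwheel '0 -20 20 0.13 0 0 40;0 0 0 0.13 0 0 40;0 0 0 0.13 0 0 40;0 0 0 0.13 0 0 40;0 0 0 0.13 0 0 40;0 0 0 0.13 0 0 40;0 0 0 0.13 0 0 40;0 0 0 0.13 0 0 40'
cat > st.py <<'E'
import sys
from h import *
W=dict(a=(.521,-.0327),b=(.626,-.0675),c=(.591,-.1718),d=(.487,-.1375))
o=manip.get_obs(); M=rot(o["ee_rot"]); p=np.array(o["position"])
print("t",round(o["clock"],2),"p",np.round(p,4),"jawyaw",round(np.arctan2(M[1,1],M[0,1]),3),"down",np.round(M[:,0],3),"F",np.round(o["ft_force"],1),"T",np.round(o["torque"],2),"g",round(o["grip_width"]*85.4,1),"j",np.round(o["joint_pos"],2))
if len(sys.argv)>1:
    k,q,z=sys.argv[1],float(sys.argv[2]),float(sys.argv[3])
    yaw=-.316+2.4-q+np.pi/2
    cur=np.arctan2(M[1,1],M[0,1]); d=(cur-yaw+np.pi/2)%np.pi-np.pi/2
    print("need shift mm",np.round(1000*M.T@(np.array([*W[k],z])-p),1),"rx",round(d,3))
E
python3 st.py b 0.387 0.157
```

```text
clock: 1.7
position: [0.3822, 0.2911, 0.2316]
ee_rot: [0.097, 0.7, -0.096, 0.701]
ft_force: [1.1, 0.1, 0.0]
grip_width: 0.582
clock: 2.5
position: [0.5947, -0.0176, 0.2316]
ee_rot: [0.096, 0.7, -0.096, 0.701]
ft_force: [1.3, 1.1, 0.4]
grip_width: 0.588
clock: 3.3
position: [0.6076, -0.0406, 0.2313]
ee_rot: [0.433, 0.559, -0.433, 0.559]
ft_force: [0.7, -0.4, -0.6]
grip_width: 0.472
t 3.3 p [ 0.6076 -0.0406  0.2313] jawyaw 0.252 down [ 0.  0. -1.] F [ 0.7 -0.4 -0.6] T [-0.06  0.03 -0.  ] g 40.3 j [-0.56  0.34  0.7   1.54 -0.23  1.34  0.42]
need shift mm [74.3 11.1 30.6] rx 0.126
```

```bash
python3 -m handwheel '0 5 15 0.06 0 0 40;0 6 16 0.06 0 0 40;0 0 0 0 0 0 40'
python3 st.py b 0.387 0.157
python3 - <<'E'
from h import *
c=cams.camera("top"); cv2.imwrite("pics/t1.png",cv2.resize(c["color"][170:300,320:460],None,fx=5,fy=4.6,interpolation=cv2.INTER_CUBIC))
c=cams.camera("scene"); cv2.imwrite("pics/s1.png",cv2.resize(c["color"][150:290,150:330],None,fx=4,fy=4,interpolation=cv2.INTER_CUBIC))
E
```

```text
clock: 3.6
position: [0.626, -0.0723, 0.2312]
ee_rot: [0.465, 0.531, -0.466, 0.532]
ft_force: [-0.9, -0.3, -0.2]
grip_width: 0.473
t 3.6 p [ 0.626  -0.0723  0.2312] jawyaw 0.132 down [ 0.    -0.002 -1.   ] F [-0.9 -0.3 -0.2] T [-0.03 -0.02 -0.01] g 40.4 j [-0.5   0.4   0.73  1.48 -0.27  1.36  0.37]
need shift mm [74.2  0.7 -4.9] rx 0.006
```

View pics/s1.png

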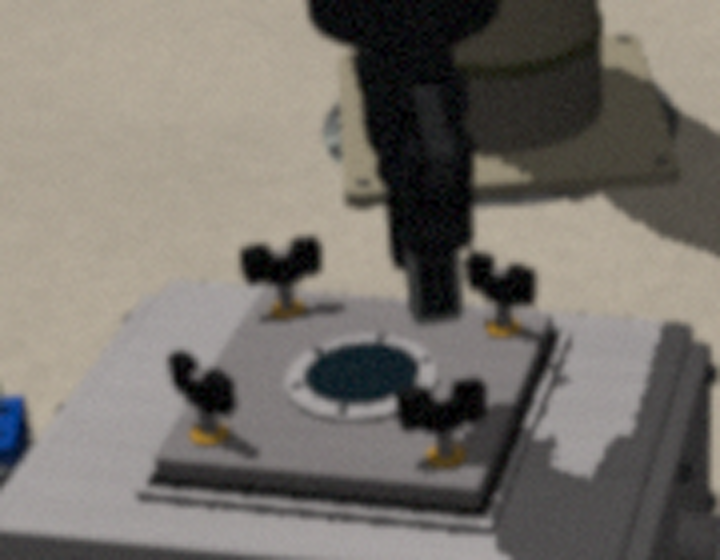

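The fingers hang above b (b at px 445,410, fingertips at 435,310 and 4–5 cm higher), and the jaws run along the view direction as they should. Descending.

```bash
python3 -m handwheel '10 0.5 -5 0 0 0 40;15 0 0 0 0 0 40;10 0 0 0 0 0 40;0 0 0 0 0 0 40'
python3 st.py b 0.387 0.157
```

```text
clock: 4.1
position: [0.6239, -0.0629, 0.1939]
ee_rot: [0.464, 0.534, -0.465, 0.532]
ft_force: [-0.5, -0.1, 0.7]
grip_width: 0.47
t 4.1 p [ 0.6239 -0.0629  0.1939] jawyaw 0.138 down [-0.003  0.    -1.   ] F [-0.5 -0.1  0.7] T [ 0.01  0.06 -0.  ] g 40.1 j [-0.51  0.42  0.72  1.54 -0.28  1.29  0.38]
need shift mm [36.9  1.6  4.8] rx 0.012
```

```bash
python3 -m handwheel '0 0 0 0 0 0 40;0 0 0 0 0 0 40'
python3 st.py b 0.387 0.157;python3 -m handwheel '0 0 0 0 0 0 40'
python3 st.py b 0.387 0.157
```

```text
clock: 4.3
position: [0.6253, -0.0636, 0.1967]
ee_rot: [0.465, 0.533, -0.464, 0.533]
ft_force: [-0.2, 0.1, -1.2]
grip_width: 0.466
t 4.3 p [ 0.6253 -0.0636  0.1967] jawyaw 0.137 down [ 0.001  0.    -1.   ] F [-0.2  0.1 -1.2] T [-0.   -0.02  0.02] g 39.8 j [-0.51  0.42  0.72  1.53 -0.28  1.29  0.38]
need shift mm [39.7  0.2  3.9] rx 0.011
clock: 4.4
position: [0.6253, -0.0636, 0.1968]
ee_rot: [0.465, 0.533, -0.464, 0.533]
ft_force: [0.2, -0.5, -0.4]
grip_width: 0.468
t 4.4 p [ 0.6253 -0.0636  0.1968] jawyaw 0.137 down [ 0.001  0.    -1.   ] F [ 0.2 -0.5 -0.4] T [ 0.07 -0.    0.  ] g 40.0 j [-0.51  0.42  0.72  1.53 -0.28  1.29  0.38]
need shift mm [39.8  0.1  3.9] rx 0.011
```

```bash
python3 -m handwheel '13 0 2 0.01 0 0 40;13 0 2 0 0 0 40;13 0 0 0 0 0 40;0 0 0 0 0 0 40;0 0 0 0 0 0 40;0 0 0 0 0 0 40'
python3 st.py b 0.387 0.157
```

```text
clock: 5.0
position: [0.6258, -0.0675, 0.1577]
ee_rot: [0.467, 0.531, -0.467, 0.531]
ft_force: [0.0, 0.0, -0.4]
grip_width: 0.468
t 5.0 p [ 0.6258 -0.0675  0.1577] jawyaw 0.127 down [ 0.001  0.    -1.   ] F [ 0.   0.  -0.4] T [ 0.01 -0.06  0.07] g 40.0 j [-0.5   0.46  0.7   1.58 -0.31  1.22  0.39]
need shift mm [0.7 0.2 0. ] rx 0.001
```

Now close on it.

```bash
python3 -m handwheel '0 0 0 0 0 0 3;0 0 0 0 0 0 3;0 0 0 0 0 0 3;0 0 0 0 0 0 3;0 0 0 0 0 0 3;0 0 0 0 0 0 3' 30
python3 st.py b 0.387 0.157
```

```text
clock: 5.6
position: [0.6252, -0.0676, 0.1577]
ee_rot: [0.467, 0.531, -0.467, 0.53]
ft_force: [-6.2, 0.7, 5.9]
grip_width: 0.115
t 5.6 p [ 0.6252 -0.0676  0.1577] jawyaw 0.127 down [-0.001  0.    -1.   ] F [-6.2  0.7  5.9] T [ 0.13  1.18 -0.08] g 9.8 j [-0.5   0.46  0.7   1.58 -0.31  1.22  0.39]
need shift mm [0.7 0.8 0. ] rx 0.0
```

```bash
python3 -m handwheel '0 -0.5 0 0.08 0 0 3;0 0 0 0.12 0 0 3;0 0 0 0.12 0 0 3;0 0 0 0.12 0 0 3;0 0 0 0.12 0 0 3;0 0 0 0.12 0 0 3;0 0 0 0.12 0 0 3;0 0 0 0.05 0 0 3'
python3 st.py b 1.2 0.157;python3 -m handwheel '0 0 0 0 0 0 3;0 0 0 0 0 0 3';python3 st.py b 1.2 0.157
```

```text
clock: 6.4
position: [0.6256, -0.0678, 0.1577]
ee_rot: [0.645, 0.289, -0.645, 0.29]
ft_force: [0.0, -0.9, 1.1]
grip_width: 0.112
t 6.4 p [ 0.6256 -0.0678  0.1577] jawyaw -0.727 down [ 0.001 -0.001 -1.   ] F [ 0.  -0.9  1.1] T [-0.34 -0.11  0.09] g 9.6 j [-0.61  0.51  0.88  1.58 -0.41  1.24 -0.39]
need shift mm [ 0.7  0.1 -0.5] rx -0.041
clock: 6.6
position: [0.6256, -0.0678, 0.1576]
ee_rot: [0.645, 0.291, -0.644, 0.292]
ft_force: [1.4, -2.4, 2.0]
grip_width: 0.106
t 6.6 p [ 0.6256 -0.0678  0.1576] jawyaw -0.721 down [ 0.001 -0.    -1.   ] F [ 1.4 -2.4  2. ] T [-0.39 -0.39 -0.05] g 9.1 j [-0.61  0.51  0.88  1.58 -0.41  1.24 -0.38]
need shift mm [ 0.6  0.1 -0.5] rx -0.035
```

```bash
python3 -m handwheel '0 0 0 0 0 0 40;0 0 0 0 0 0 40;0 0 0 0 0 0 40;0 0 0 0 0 0 40;-20 0 0 0 0 0 40;-25 0 0 -0.14 0 0 40;0 0 0 -0.14 0 0 40;0 0 0 -0.14 0 0 40'
python3 -m handwheel '0 0 0 -0.14 0 0 40;0 0 0 -0.14 0 0 40;0 0 0 -0.14 0 0 40;0 0 0 -0.05 0 0 40;0 0 0 0 0 0 40;0 0 0 0 0 0 40'
python3 st.py d 0.35 0.157
```

```text
clock: 7.4
position: [0.6254, -0.0676, 0.2031]
ee_rot: [0.569, 0.42, -0.568, 0.421]
ft_force: [-0.1, -0.2, -0.7]
grip_width: 0.467
clock: 8.0
position: [0.6251, -0.0676, 0.2023]
ee_rot: [0.457, 0.54, -0.457, 0.539]
ft_force: [-0.2, -0.8, -0.6]
grip_width: 0.467
t 8.0 p [ 0.6251 -0.0676  0.2023] jawyaw 0.165 down [-0.  0. -1.] F [-0.2 -0.8 -0.6] T [-0.02  0.06 -0.02] g 39.9 j [-0.51  0.42  0.72  1.52 -0.28  1.3   0.41]
need shift mm [  45.2 -147.7   46.3] rx 0.002
```

```bash
python3 -m handwheel '0 -37 11.5 0 0 0 40;0 -37 11.5 0 0 0 40;0 -37 11.5 0 0 0 40;0 -36.7 11.8 0 0 0 40;0 0 0 0 0 0 40;0 0 0 0 0 0 40;0 0 0 0 0 0 40'
python3 st.py d 0.35 0.157
python3 - <<'E'
from h import *
c=cams.camera("top"); cv2.imwrite("pics/t2.png",cv2.resize(c["color"][180:290,330:450],None,fx=5.4,fy=5.4,interpolation=cv2.INTER_CUBIC))
c=cams.camera("scene"); cv2.imwrite("pics/s2.png",cv2.resize(c["color"][195:275,180:300],None,fx=6.5,fy=6.5,interpolation=cv2.INTER_CUBIC))
E
```

```text
clock: 8.7
position: [0.4879, -0.137, 0.2024]
ee_rot: [0.457, 0.54, -0.456, 0.54]
ft_force: [0.7, -0.8, -1.0]
grip_width: 0.47
t 8.7 p [ 0.4879 -0.137   0.2024] jawyaw 0.167 down [ 0.  0. -1.] F [ 0.7 -0.8 -1. ] T [ 0.03 -0.01  0.07] g 40.2 j [-0.57  0.09  0.8   1.84 -0.07  1.24  0.42]
need shift mm [45.4 -1.   0.3] rx 0.004
```

View pics/s2.png

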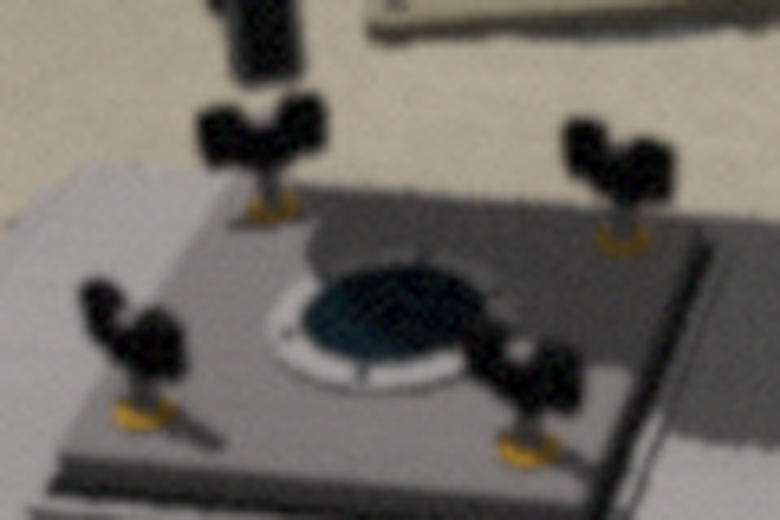

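View pics/t2.png

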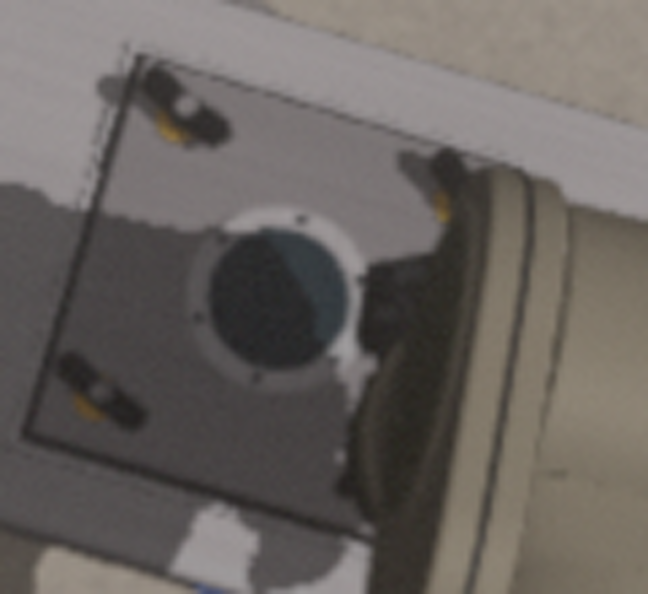

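Screw b (top crop 187,105) now lies almost parallel to a, so it is half-way. The fingers hang over d (scene crop 265,80). Descending and gripping d.

```bash
python3 -m handwheel '15 -0.8 0.3 0 0 0 40;15 0 0 0 0 0 40;14.7 0 0 0 0 0 40;0 0 0 0 0 0 40;0 0 0 0 0 0 40;0 0 0 0 0 0 40'
python3 st.py d 0.35 0.157
python3 -m handwheel '0 0 0 0 0 0 3;0 0 0 0 0 0 3;0 0 0 0 0 0 3;0 0 0 0 0 0 3;0 0 0 0 0 0 3;0 0 0 0 0 0 3' 30
python3 st.py d 0.35 0.157
```

```text
clock: 9.4
position: [0.487, -0.1382, 0.1583]
ee_rot: [0.457, 0.54, -0.456, 0.54]
ft_force: [0.2, 0.2, -0.1]
grip_width: 0.466
t 9.4 p [ 0.487  -0.1382  0.1583] jawyaw 0.167 down [ 0.001 -0.    -1.   ] F [ 0.2  0.2 -0.1] T [0.   0.02 0.05] g 39.8 j [-0.55  0.14  0.8   1.9  -0.11  1.14  0.46]
need shift mm [ 1.3  0.1 -0.7] rx 0.004
clock: 10.0
position: [0.4863, -0.1383, 0.158]
ee_rot: [0.457, 0.54, -0.457, 0.54]
ft_force: [-2.9, 1.8, 6.0]
grip_width: 0.114
t 10.0 p [ 0.4863 -0.1383  0.158 ] jawyaw 0.167 down [-0.  0. -1.] F [-2.9  1.8  6. ] T [0.09 0.78 0.03] g 9.7 j [-0.55  0.14  0.8   1.9  -0.11  1.14  0.46]
need shift mm [ 1.   0.9 -0.7] rx 0.004
```

```bash
python3 -m handwheel '0 -0.3 -0.4 0.08 0 0 3;0 0 0 0.12 0 0 3;0 0 0 0.12 0 0 3;0 0 0 0.12 0 0 3;0 0 0 0.12 0 0 3;0 0 0 0.12 0 0 3;0 0 0 0.12 0 0 3;0 0 0 0.08 0 0 3'
python3 -m handwheel '0 0 0 0 0 0 3;0 0 0 0 0 0 3';python3 st.py d 1.2 0.157
python3 -m handwheel '0 0 0 0 0 0 40;0 0 0 0 0 0 40;0 0 0 0 0 0 40;0 0 0 0 0 0 40;0 0 0 0 0 0 40'
python3 st.py d 1.2 0.157
python3 - <<'E'
from h import *
c=cams.camera("scene"); cv2.imwrite("pics/s3.png",cv2.resize(c["color"][195:275,180:300],None,fx=6.5,fy=6.5,interpolation=cv2.INTER_CUBIC))
E
```

```text
clock: 10.8
position: [0.4863, -0.1384, 0.158]
ee_rot: [0.644, 0.292, -0.644, 0.293]
ft_force: [-0.5, -2.0, 1.7]
grip_width: 0.114
clock: 11.0
position: [0.4863, -0.1383, 0.1579]
ee_rot: [0.643, 0.294, -0.643, 0.295]
ft_force: [-0.8, -3.3, 2.4]
grip_width: 0.114
t 11.0 p [ 0.4863 -0.1383  0.1579] jawyaw -0.711 down [ 0.001 -0.    -1.   ] F [-0.8 -3.3  2.4] T [-0.64 -0.07 -0.12] g 9.7 j [-0.63  0.15  0.9   1.91 -0.13  1.14 -0.4 ]
need shift mm [ 0.9  0.  -1.1] rx -0.024
clock: 11.5
position: [0.486, -0.1377, 0.1575]
ee_rot: [-0.643, -0.294, 0.643, -0.294]
ft_force: [0.2, -0.0, -1.0]
grip_width: 0.47
t 11.5 p [ 0.486  -0.1377  0.1575] jawyaw -0.713 down [-0.  0. -1.] F [ 0.2 -0.  -1. ] T [ 0.04 -0.05  0.03] g 40.2 j [-0.63  0.15  0.9   1.91 -0.13  1.14 -0.4 ]
need shift mm [ 0.5  0.6 -0.8] rx -0.026
```

View pics/s3.png

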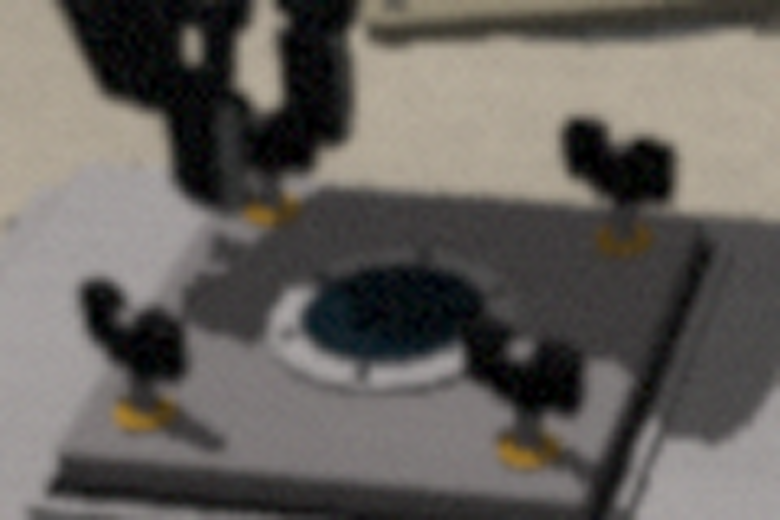

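Step 1 is met: released, with d≈1.22, b≈1.23, a≈1.14 and c≈1.34. I'm still around d, so I'll re-grip and turn it home.

```bash
python3 -m handwheel '0 0 0 0 0 0 3;0 0 0 0 0 0 3;0 0 0 0 0 0 3;0 0 0 0 0 0 3;0 0 0 0 0 0 3' 30
python3 -m handwheel '0 0 0 0.1 0 0 3;0 0 0 0.13 0 0 3;0 0 0 0.13 0 0 3;0 0 0 0.13 0 0 3;0 0 0 0.13 0 0 3;0 0 0 0.13 0 0 3;0 0 0 0.13 0 0 3;0 0 0 0.1 0 0 3'
python3 st.py d 2.4 0.157
python3 -m handwheel '0 0 0 0.08 0 0 3;0 0 0 0.06 0 0 3;0 0 0 0 0 0 3;0 0 0 0 0 0 3';python3 st.py d 2.4 0.157
```

```text
clock: 12.05
position: [0.4863, -0.1381, 0.1577]
ee_rot: [0.643, 0.294, -0.643, 0.294]
ft_force: [2.1, -2.1, -1.3]
grip_width: 0.11
clock: 12.85
position: [0.4865, -0.1384, 0.1576]
ee_rot: [0.706, -0.045, -0.705, -0.045]
ft_force: [4.6, -3.2, -4.5]
grip_width: 0.111
t 12.85 p [ 0.4865 -0.1384  0.1576] jawyaw -1.698 down [ 0.001 -0.001 -1.   ] F [ 4.6 -3.2 -4.5] T [-0.81 -1.03  0.11] g 9.4 j [-0.75  0.18  1.04  1.91 -0.17  1.14 -1.35]
need shift mm [ 0.6 -0.9 -0.4] rx 0.189
clock: 13.25
position: [0.4865, -0.1384, 0.1576]
ee_rot: [0.702, -0.093, -0.701, -0.092]
ft_force: [4.9, -3.5, -4.6]
grip_width: 0.109
t 13.25 p [ 0.4865 -0.1384  0.1576] jawyaw -1.833 down [ 0.001 -0.001 -1.   ] F [ 4.9 -3.5 -4.6] T [-0.84 -1.07 -0.04] g 9.3 j [-0.77  0.19  1.06  1.91 -0.18  1.14 -1.47]
need shift mm [ 0.6 -1.  -0.3] rx 0.053
```

```bash
python3 -m handwheel '0 0 0 0.05 0 0 3;0 0 0 0.03 0 0 3;0 0 0 0 0 0 3;0 0 0 0 0 0 3';python3 st.py d 2.4 0.157
```

```text
clock: 13.65
position: [0.4865, -0.1385, 0.1576]
ee_rot: [0.697, -0.121, -0.696, -0.12]
ft_force: [4.6, -4.8, -4.3]
grip_width: 0.112
t 13.65 p [ 0.4865 -0.1385  0.1576] jawyaw -1.912 down [ 0.001 -0.001 -1.   ] F [ 4.6 -4.8 -4.3] T [-0.9  -0.98  0.49] g 9.6 j [-0.78  0.19  1.07  1.91 -0.18  1.14 -1.55]
need shift mm [ 0.6 -1.1 -0.2] rx -0.026
```

The vertical moment jumps to 0.49 N m at jaw yaw −1.91, which means d is on its stop. Release, lift, and go back to b.

```bash
python3 -m handwheel '0 0 0 -0.03 0 0 40;0 0 0 0 0 0 40;0 0 0 0 0 0 40;0 0 0 0 0 0 40;-22 0 0 0 0 0 40;-23 0 0 -0.14 0 0 40;0 0 0 -0.14 0 0 40;0 0 0 -0.14 0 0 40'
python3 -m handwheel '0 0 0 -0.14 0 0 40;0 0 0 -0.14 0 0 40;0 0 0 -0.14 0 0 40;0 0 0 -0.14 0 0 40;0 0 0 -0.14 0 0 40;0 0 0 0 0 0 40;0 0 0 0 0 0 40'
python3 st.py b 1.225 0.157
```

```text
clock: 14.45
position: [0.4864, -0.1376, 0.2032]
ee_rot: [0.706, 0.04, -0.706, 0.04]
ft_force: [0.4, 0.4, -0.6]
grip_width: 0.471
clock: 15.15
position: [0.486, -0.1379, 0.2026]
ee_rot: [0.651, 0.277, -0.651, 0.276]
ft_force: [-0.1, -0.8, 0.3]
grip_width: 0.469
t 15.15 p [ 0.486  -0.1379  0.2026] jawyaw -0.767 down [-0.  0. -1.] F [-0.1 -0.8  0.3] T [ 0.02 -0.02  0.01] g 40.0 j [-0.72  0.1   0.97  1.85 -0.08  1.24 -0.49]
need shift mm [  45.6   51.9 -147.8] rx -0.056
```

```bash
python3 -m handwheel '0 13 -37 0 0 0 40;0 13 -37 0 0 0 40;0 13 -37 0 0 0 40;0 12.9 -36.8 0 0 0 40;0 0 0 -0.056 0 0 40;0 0 0 0 0 0 40;0 0 0 0 0 0 40'
python3 st.py b 1.225 0.157
python3 - <<'E'
from h import *
c=cams.camera("scene"); cv2.imwrite("pics/s4.png",cv2.resize(c["color"][195:275,180:300],None,fx=6.5,fy=6.5,interpolation=cv2.INTER_CUBIC))
c=cams.camera("top"); cv2.imwrite("pics/t4.png",cv2.resize(c["color"][180:290,330:450],None,fx=5.4,fy=5.4,interpolation=cv2.INTER_CUBIC))
E
```

```text
clock: 15.85
position: [0.6252, -0.0676, 0.2026]
ee_rot: [-0.643, -0.295, 0.643, -0.295]
ft_force: [-0.9, 0.6, 1.0]
grip_width: 0.467
t 15.85 p [ 0.6252 -0.0676  0.2026] jawyaw -0.712 down [-0. -0. -1.] F [-0.9  0.6  1. ] T [ 0.02 -0.04 -0.02] g 39.9 j [-0.61  0.46  0.87  1.53 -0.36  1.32 -0.41]
need shift mm [45.6  0.5 -0.6] rx 0.0
```

View pics/s4.png

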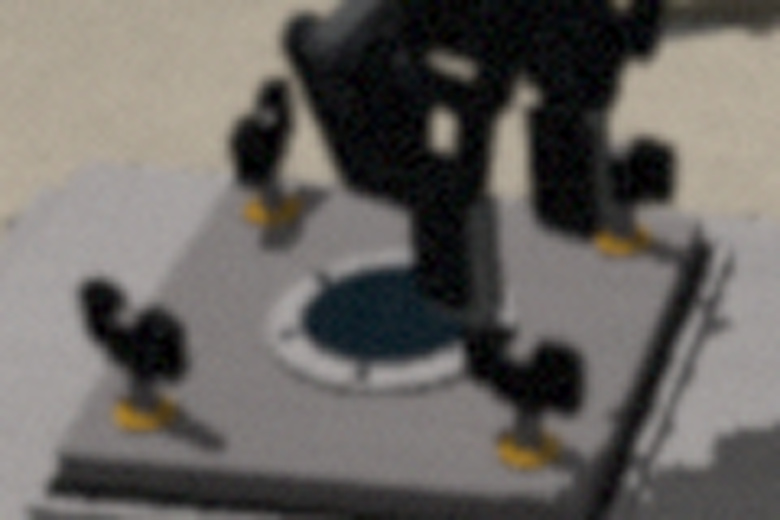

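View pics/t4.png

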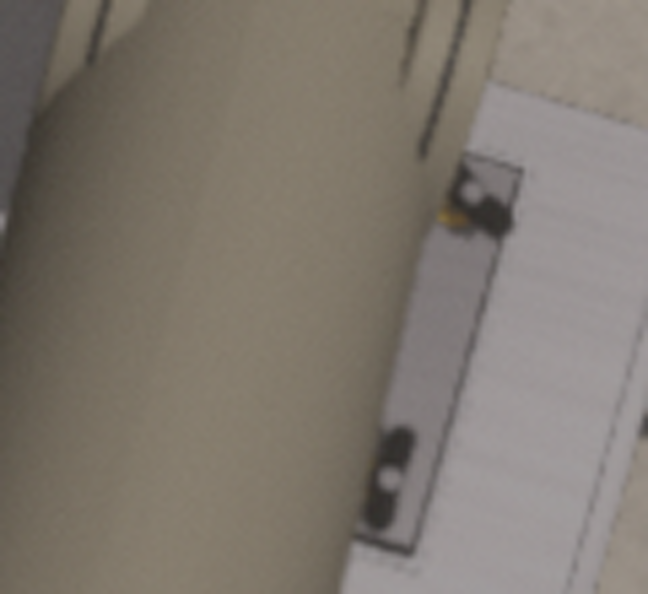

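Screw d (top crop 390,478) now lies parallel to the cover's x edge, so it is home. Descending on b.

```bash
python3 -m handwheel '15 0.3 -0.3 0 0 0 40;15 0 0 0 0 0 40;14.7 0 0 0 0 0 40;0 0 0 0 0 0 40;0 0 0 0 0 0 40;0 0 0 0 0 0 40'
python3 st.py b 1.225 0.157
python3 -m handwheel '0 0 0 0 0 0 3;0 0 0 0 0 0 3;0 0 0 0 0 0 3;0 0 0 0 0 0 3;0 0 0 0 0 0 3;0 0 0 0 0 0 3' 30
python3 st.py b 1.225 0.157
```

```text
clock: 16.55
position: [0.6264, -0.067, 0.1584]
ee_rot: [0.642, 0.296, -0.642, 0.296]
ft_force: [-0.2, -0.0, -0.4]
grip_width: 0.471
t 16.55 p [ 0.6264 -0.067   0.1584] jawyaw -0.707 down [ 0.001 -0.    -1.   ] F [-0.2 -0.  -0.4] T [ 0.07 -0.01 -0.06] g 40.2 j [-0.59  0.5   0.85  1.58 -0.39  1.24 -0.38]
need shift mm [ 1.4 -0.   0.6] rx 0.005
clock: 17.15
position: [0.6263, -0.0669, 0.1582]
ee_rot: [0.642, 0.296, -0.642, 0.296]
ft_force: [-0.7, 0.9, 5.0]
grip_width: 0.109
t 17.15 p [ 0.6263 -0.0669  0.1582] jawyaw -0.707 down [ 0.001  0.    -1.   ] F [-0.7  0.9  5. ] T [0.03 0.22 0.06] g 9.3 j [-0.59  0.5   0.85  1.58 -0.39  1.24 -0.38]
need shift mm [1.2 0.2 0.7] rx 0.005
```

```bash
python3 -m handwheel '0 0 0 0.1 0 0 3;0 0 0 0.13 0 0 3;0 0 0 0.13 0 0 3;0 0 0 0.13 0 0 3;0 0 0 0.13 0 0 3;0 0 0 0.13 0 0 3;0 0 0 0.13 0 0 3;0 0 0 0.13 0 0 3'
python3 -m handwheel '0 0 0 0.08 0 0 3;0 0 0 0.05 0 0 3;0 0 0 0 0 0 3;0 0 0 0 0 0 3';python3 st.py b 2.4 0.157
```

```text
clock: 17.95
position: [0.6269, -0.0686, 0.1583]
ee_rot: [0.706, -0.055, -0.704, -0.053]
ft_force: [4.7, -5.9, -1.9]
grip_width: 0.114
clock: 18.35
position: [0.6269, -0.0688, 0.1582]
ee_rot: [0.701, -0.099, -0.699, -0.097]
ft_force: [4.8, -6.1, 0.2]
grip_width: 0.113
t 18.35 p [ 0.6269 -0.0688  0.1582] jawyaw -1.849 down [ 0.002 -0.003 -1.   ] F [ 4.8 -6.1  0.2] T [-1.32 -0.97  0.02] g 9.6 j [-0.73  0.61  1.09  1.58 -0.56  1.29 -1.4 ]
need shift mm [ 1.2 -1.   1.2] rx 0.038
```

```bash
python3 -m handwheel '0 0 0 0.05 0 0 3;0 0 0 0.03 0 0 3;0 0 0 0 0 0 3;0 0 0 0 0 0 3';python3 st.py b 2.4 0.157
```

```text
clock: 18.75
position: [0.6268, -0.0689, 0.1582]
ee_rot: [0.697, -0.126, -0.695, -0.124]
ft_force: [3.7, -7.7, -0.2]
grip_width: 0.109
t 18.75 p [ 0.6268 -0.0689  0.1582] jawyaw -1.927 down [ 0.002 -0.003 -1.   ] F [ 3.7 -7.7 -0.2] T [-1.45 -0.95  0.87] g 9.3 j [-0.74  0.63  1.11  1.58 -0.57  1.29 -1.47]
need shift mm [ 1.2 -1.   1.2] rx -0.041
```

b is on its stop at 0.87 N m. Next is a.

```bash
python3 -m handwheel '0 0 0 -0.05 0 0 40;0 0 0 0 0 0 40;0 0 0 0 0 0 40;0 0 0 0 0 0 40;-22 0 0 0 0 0 40;-23 0 0 -0.14 0 0 40;0 0 0 -0.14 0 0 40;0 0 0 -0.14 0 0 40'
python3 -m handwheel '0 0 0 -0.14 0 0 40;0 0 0 -0.14 0 0 40;0 0 0 -0.14 0 0 40;0 0 0 -0.14 0 0 40;0 0 0 -0.14 0 0 40;0 0 0 -0.13 0 0 40;0 0 0 0 0 0 40;0 0 0 0 0 0 40'
python3 st.py a 1.139 0.157
```

```text
clock: 19.55
position: [0.6264, -0.0669, 0.2035]
ee_rot: [0.706, 0.042, -0.705, 0.042]
ft_force: [-0.1, 0.4, 0.0]
grip_width: 0.472
clock: 20.35
position: [0.6261, -0.0669, 0.2028]
ee_rot: [0.631, 0.32, -0.63, 0.32]
ft_force: [-0.7, 0.5, -0.5]
grip_width: 0.468
t 20.35 p [ 0.6261 -0.0669  0.2028] jawyaw -0.631 down [-0.  0. -1.] F [-0.7  0.5 -0.5] T [-0.01 -0.01 -0.03] g 39.9 j [-0.6   0.46  0.86  1.52 -0.36  1.32 -0.33]
need shift mm [  45.9 -105.    34.4] rx -0.006
```

```bash
python3 -m handwheel '0 -35 11.5 0 0 0 40;0 -35 11.5 0 0 0 40;0 -35 11.4 0 0 0 40;0 0 0 0 0 0 40;0 0 0 0 0 0 40;0 0 0 0 0 0 40'
python3 st.py a 1.139 0.157
python3 - <<'E'
from h import *
c=cams.camera("scene"); cv2.imwrite("pics/s5.png",cv2.resize(c["color"][195:275,180:300],None,fx=6.5,fy=6.5,interpolation=cv2.INTER_CUBIC))
E
```

```text
clock: 20.95
position: [0.5217, -0.0332, 0.2032]
ee_rot: [0.63, 0.321, -0.63, 0.321]
ft_force: [0.8, 0.2, -0.0]
grip_width: 0.469
t 20.95 p [ 0.5217 -0.0332  0.2032] jawyaw -0.629 down [ 0.001 -0.    -1.   ] F [ 0.8  0.2 -0. ] T [-0.01 -0.04  0.01] g 40.1 j [-0.87  0.16  0.93  1.81 -0.13  1.24 -0.52]
need shift mm [46.2 -0.9  0. ] rx -0.003
```

View pics/s5.png

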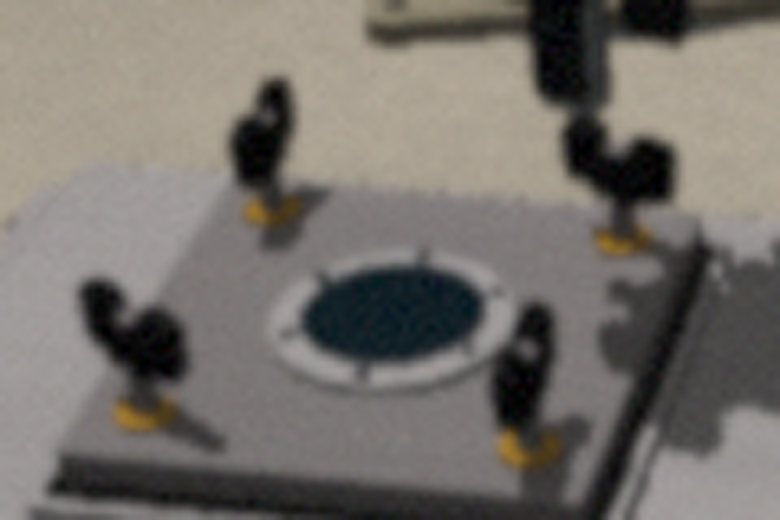

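b (525,370) and d (265,130) are both home and parallel to each other. a and c are still half-way, and the gripper is over a.

```bash
python3 -m handwheel '15 -0.6 0 0 0 0 40;15 0 0 0 0 0 40;15 0 0 0 0 0 40;0 0 0 0 0 0 40;0 0 0 0 0 0 40;0 0 0 0 0 0 40'
python3 st.py a 1.139 0.157
python3 -m handwheel '0 0 0 0 0 0 3;0 0 0 0 0 0 3;0 0 0 0 0 0 3;0 0 0 0 0 0 3;0 0 0 0 0 0 3;0 0 0 0 0 0 3' 30
python3 st.py a 1.139 0.157
```

```text
clock: 21.6
position: [0.5209, -0.033, 0.1585]
ee_rot: [0.63, 0.321, -0.63, 0.321]
ft_force: [-0.4, 0.3, -0.5]
grip_width: 0.465
t 21.6 p [ 0.5209 -0.033   0.1585] jawyaw -0.628 down [ 0.001 -0.    -1.   ] F [-0.4  0.3 -0.5] T [-0.01  0.03 -0.02] g 39.7 j [-0.84  0.21  0.92  1.87 -0.18  1.15 -0.48]
need shift mm [ 1.5 -0.1 -0.3] rx -0.002
clock: 22.2
position: [0.5212, -0.0328, 0.1584]
ee_rot: [0.63, 0.321, -0.629, 0.322]
ft_force: [5.3, -0.8, 3.1]
grip_width: 0.106
t 22.2 p [ 0.5212 -0.0328  0.1584] jawyaw -0.627 down [ 0.002 -0.    -1.   ] F [ 5.3 -0.8  3.1] T [-0.27 -0.98  0.12] g 9.0 j [-0.84  0.21  0.92  1.87 -0.18  1.15 -0.48]
need shift mm [ 1.4 -0.2 -0. ] rx -0.001
```

```bash
python3 -m handwheel '0 0.2 0 0.1 0 0 3;0 0 0 0.13 0 0 3;0 0 0 0.13 0 0 3;0 0 0 0.13 0 0 3;0 0 0 0.13 0 0 3;0 0 0 0.13 0 0 3;0 0 0 0.13 0 0 3;0 0 0 0.13 0 0 3'
python3 -m handwheel '0 0 0 0.13 0 0 3;0 0 0 0.09 0 0 3;0 0 0 0 0 0 3;0 0 0 0 0 0 3';python3 st.py a 2.4 0.157
```

```text
clock: 23.0
position: [0.5217, -0.0339, 0.1584]
ee_rot: [0.708, -0.026, -0.706, -0.025]
ft_force: [9.0, -5.4, -1.1]
grip_width: 0.115
clock: 23.4
position: [0.5216, -0.0342, 0.1583]
ee_rot: [0.701, -0.102, -0.699, -0.101]
ft_force: [8.0, -6.5, -1.2]
grip_width: 0.109
t 23.4 p [ 0.5216 -0.0342  0.1583] jawyaw -1.858 down [ 0.003 -0.002 -1.   ] F [ 8.  -6.5 -1.2] T [-1.24 -1.79 -0.05] g 9.3 j [-1.01  0.29  1.15  1.87 -0.28  1.16 -1.62]
need shift mm [ 1.3 -1.2  1. ] rx 0.028
```

```bash
python3 -m handwheel '0 0 0 0.05 0 0 3;0 0 0 0.02 0 0 3;0 0 0 0 0 0 3;0 0 0 0 0 0 3';python3 st.py a 2.4 0.157
```

```text
clock: 23.8
position: [0.5216, -0.0342, 0.1583]
ee_rot: [0.697, -0.126, -0.695, -0.125]
ft_force: [7.3, -6.1, -0.0]
grip_width: 0.112
t 23.8 p [ 0.5216 -0.0342  0.1583] jawyaw -1.927 down [ 0.003 -0.002 -1.   ] F [ 7.3 -6.1 -0. ] T [-1.33 -1.79  0.76] g 9.6 j [-1.02  0.3   1.17  1.87 -0.29  1.16 -1.68]
need shift mm [ 1.3 -1.2  1.1] rx -0.04
```

a is on its stop. Last is c.

```bash
python3 -m handwheel '0 0 0 -0.05 0 0 40;0 0 0 0 0 0 40;0 0 0 0 0 0 40;0 0 0 0 0 0 40;-22 0 0 0 0 0 40;-23 0 0 -0.14 0 0 40;0 0 0 -0.14 0 0 40;0 0 0 -0.14 0 0 40'
python3 -m handwheel '0 0 0 -0.14 0 0 40;0 0 0 -0.14 0 0 40;0 0 0 -0.14 0 0 40;0 0 0 -0.14 0 0 40;0 0 0 -0.07 0 0 40;0 0 0 0 0 0 40;0 0 0 0 0 0 40'
python3 st.py c 1.345 0.157
```

```text
clock: 24.6
position: [0.5208, -0.0326, 0.2034]
ee_rot: [0.706, 0.042, -0.706, 0.042]
ft_force: [0.2, -0.2, -0.2]
grip_width: 0.47
clock: 25.3
position: [0.5205, -0.0329, 0.2028]
ee_rot: [-0.659, -0.256, 0.659, -0.256]
ft_force: [-1.4, 0.8, 0.3]
grip_width: 0.47
t 25.3 p [ 0.5205 -0.0329  0.2028] jawyaw -0.83 down [-0.  0. -1.] F [-1.4  0.8  0.3] T [0.03 0.01 0.01] g 40.1 j [-0.93  0.17  1.01  1.81 -0.15  1.24 -0.71]
need shift mm [ 45.7 150.1  41.7] rx 0.002
```

```bash
python3 -m handwheel '0 37.5 10.4 0 0 0 40;0 37.5 10.4 0 0 0 40;0 37.5 10.4 0 0 0 40;0 37.5 10.4 0 0 0 40;0 0 0 0 0 0 40;0 0 0 0 0 0 40;0 0 0 0 0 0 40'
python3 st.py c 1.345 0.157
python3 - <<'E'
from h import *
c=cams.camera("scene"); cv2.imwrite("pics/s6.png",cv2.resize(c["color"][195:275,180:300],None,fx=6.5,fy=6.5,interpolation=cv2.INTER_CUBIC))
E
```

```text
clock: 26.0
position: [0.5915, -0.1702, 0.2027]
ee_rot: [-0.659, -0.257, 0.659, -0.257]
ft_force: [0.5, 0.2, 0.6]
grip_width: 0.47
t 26.0 p [ 0.5915 -0.1702  0.2027] jawyaw -0.827 down [-0.     0.001 -1.   ] F [0.5 0.2 0.6] T [-0.04 -0.02 -0.01] g 40.2 j [-0.52  0.46  0.97  1.57 -0.39  1.32 -0.32]
need shift mm [45.7  0.8  1.5] rx 0.005
```

View pics/s6.png

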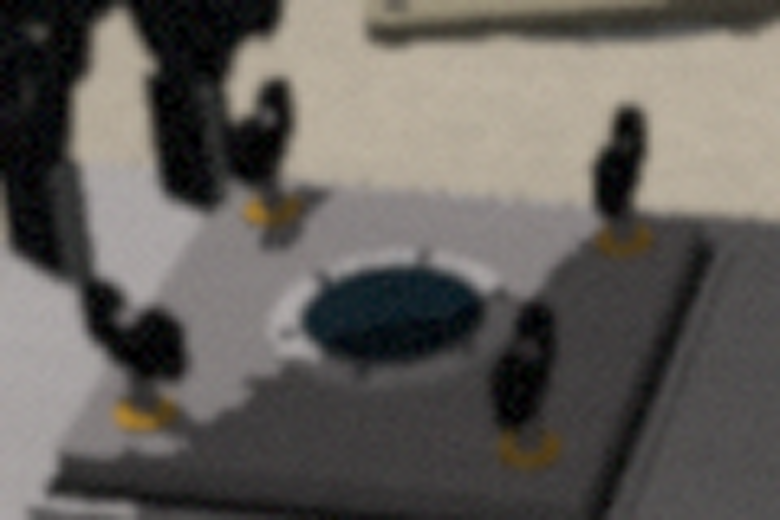

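a (620,165), b and d are home. Descending on c.

```bash
python3 -m handwheel '15 0.6 1.3 0 0 0 40;15 0 0 0 0 0 40;14.7 0 0 0 0 0 40;0 0 0 0 0 0 40;0 0 0 0 0 0 40;0 0 0 0 0 0 40'
python3 st.py c 1.345 0.157
python3 -m handwheel '0 0 0 0 0 0 3;0 0 0 0 0 0 3;0 0 0 0 0 0 3;0 0 0 0 0 0 3;0 0 0 0 0 0 3;0 0 0 0 0 0 3' 30
python3 st.py c 1.345 0.157
```

```text
clock: 26.65
position: [0.5912, -0.1729, 0.1586]
ee_rot: [0.659, 0.257, -0.659, 0.257]
ft_force: [-0.7, -1.2, 0.1]
grip_width: 0.472
t 26.65 p [ 0.5912 -0.1729  0.1586] jawyaw -0.827 down [ 0.001 -0.    -1.   ] F [-0.7 -1.2  0.1] T [ 0.06 -0.01 -0.  ] g 40.3 j [-0.49  0.5   0.95  1.62 -0.43  1.24 -0.29]
need shift mm [ 1.6 -1.  -0.6] rx 0.005
clock: 27.25
position: [0.591, -0.1727, 0.1586]
ee_rot: [0.659, 0.257, -0.659, 0.257]
ft_force: [-2.5, 2.1, 4.8]
grip_width: 0.11
t 27.25 p [ 0.591  -0.1727  0.1586] jawyaw -0.827 down [ 0.  0. -1.] F [-2.5  2.1  4.8] T [0.31 0.75 0.06] g 9.4 j [-0.5   0.5   0.95  1.62 -0.43  1.24 -0.29]
need shift mm [ 1.6 -0.6 -0.6] rx 0.005
```

```bash
python3 -m handwheel '0 -0.3 -0.3 0.1 0 0 3;0 0 0 0.13 0 0 3;0 0 0 0.13 0 0 3;0 0 0 0.13 0 0 3;0 0 0 0.13 0 0 3;0 0 0 0.13 0 0 3;0 0 0 0.13 0 0 3;0 0 0 0.07 0 0 3'
python3 -m handwheel '0 0 0 0.07 0 0 3;0 0 0 0.05 0 0 3;0 0 0 0 0 0 3;0 0 0 0 0 0 3';python3 st.py c 2.4 0.157
```

```text
clock: 28.05
position: [0.591, -0.1729, 0.1584]
ee_rot: [0.703, -0.075, -0.703, -0.074]
ft_force: [-1.7, -2.1, 3.5]
grip_width: 0.108
clock: 28.45
position: [0.591, -0.173, 0.1584]
ee_rot: [0.698, -0.115, -0.698, -0.114]
ft_force: [-1.7, -3.0, 4.1]
grip_width: 0.112
t 28.45 p [ 0.591  -0.173   0.1584] jawyaw -1.896 down [ 0.    -0.001 -1.   ] F [-1.7 -3.   4.1] T [-0.66  0.36  0.24] g 9.6 j [-0.62  0.63  1.18  1.63 -0.6   1.3  -1.23]
need shift mm [ 1.4 -1.1  0.4] rx -0.009
```

```bash
python3 -m handwheel '0 0 0 0.04 0 0 3;0 0 0 0 0 0 3;0 0 0 0 0 0 3';python3 st.py c 2.4 0.157
python3 -m handwheel '0 0 0 -0.05 0 0 40;0 0 0 0 0 0 40;0 0 0 0 0 0 40;0 0 0 0 0 0 40;-20 0 0 0 0 0 40;-30 0 0 0 0 0 40;-30 0 0 0 0 0 40;0 0 0 0 0 0 40'
python3 st.py c 2.4 0.157
```

```text
clock: 28.75
position: [0.591, -0.1729, 0.1584]
ee_rot: [0.696, -0.128, -0.695, -0.128]
ft_force: [-2.0, -3.5, 5.0]
grip_width: 0.112
t 28.75 p [ 0.591  -0.1729  0.1584] jawyaw -1.935 down [ 0.    -0.001 -1.   ] F [-2.  -3.5  5. ] T [-1.    0.44  0.9 ] g 9.5 j [-0.62  0.64  1.19  1.63 -0.61  1.3  -1.27]
need shift mm [ 1.4 -1.   0.4] rx -0.048
clock: 29.55
position: [0.5922, -0.1732, 0.2418]
ee_rot: [0.7, -0.112, -0.696, -0.111]
ft_force: [-0.5, 0.0, -0.2]
grip_width: 0.466
t 29.55 p [ 0.5922 -0.1732  0.2418] jawyaw -1.888 down [ 0.005 -0.001 -1.   ] F [-0.5  0.  -0.2] T [-0.01  0.03  0.02] g 39.8 j [-0.64  0.56  1.24  1.52 -0.54  1.43 -1.27]
need shift mm [84.8 -0.9  2. ] rx -0.001
```

c is on its stop at 0.90 N m and released. Moving aside to check everything.

```bash
python3 -m handwheel '-10 -33 20 0 0 0 40;-10 -33 20 0 0 0 40;-10 -33 20 0 0 0 40;-10 -33 20 0 0 0 40;0 -33 20 0 0 0 40;0 -33 20 0 0 0 40'
python3 -m handwheel '0 -33 20 0 0 0 40;0 -33 20 0 0 0 40;0 -33 20 0 0 0 40;0 -33 20 0 0 0 40;0 -33 20 0 0 0 40;0 -33 20 0 0 0 40;0 0 0 0 0 0 40;0 0 0 0 0 0 40'
python3 st.py
python3 - <<'E'
from h import *
c=cams.camera("top"); cv2.imwrite("pics/t7.png",c["color"]); cv2.imwrite("pics/t7c.png",cv2.resize(c["color"][180:290,330:450],None,fx=5.4,fy=5.4,interpolation=cv2.INTER_CUBIC))
a=cv2.imread("pics/top0.png")
for t in("solvent_center","rack_center","screwdriver_center","dish_center"): print(t,[(r["box"],round(r["conf"],2)) for r in cams.recognise("top",t)][:2])
c=cams.camera("scene"); cv2.imwrite("pics/s7.png",c["color"])
E
```

```text
clock: 30.15
position: [0.5379, 0.0549, 0.2779]
ee_rot: [-0.698, 0.111, 0.698, 0.112]
ft_force: [-0.1, 0.2, 0.5]
grip_width: 0.468
clock: 30.95
position: [0.4855, 0.2793, 0.2775]
ee_rot: [-0.698, 0.111, 0.698, 0.11]
ft_force: [-0.6, -0.5, 0.2]
grip_width: 0.473
t 30.95 p [0.4855 0.2793 0.2775] jawyaw -1.885 down [-0.    -0.001 -1.   ] F [-0.6 -0.5  0.2] T [-0.05  0.01  0.02] g 40.4 j [-1.6   0.33  1.24  1.61 -0.31  1.43 -2.21]
solvent_center [([237.4, 232.8, 32.0, 29.6], 0.77), ([363.1, 192.6, 1.8, 13.1], 0.53)]
rack_center [([457.1, 302.4, 56.8, 23.8], 0.89)]
screwdriver_center [([308.6, 293.2, 75.3, 24.4], 0.82)]
dish_center [([249.4, 159.1, 36.2, 37.9], 0.63)]
```

View pics/t7.png

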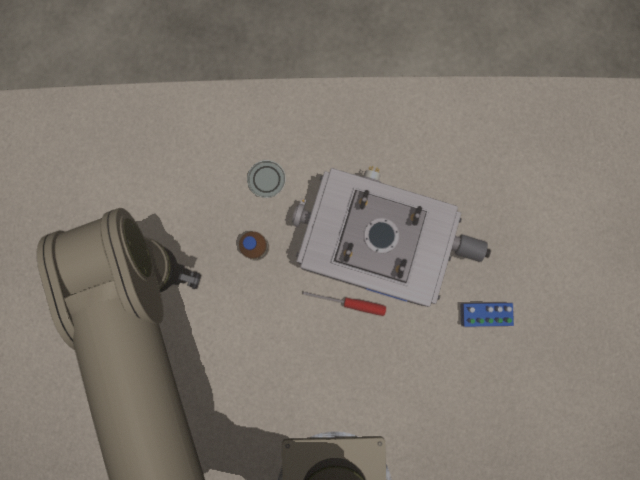

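View pics/t7c.png

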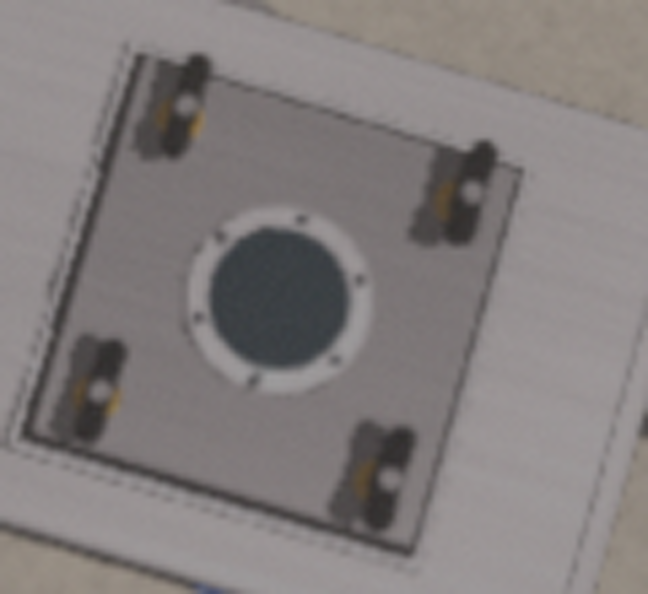

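View pics/s7.png

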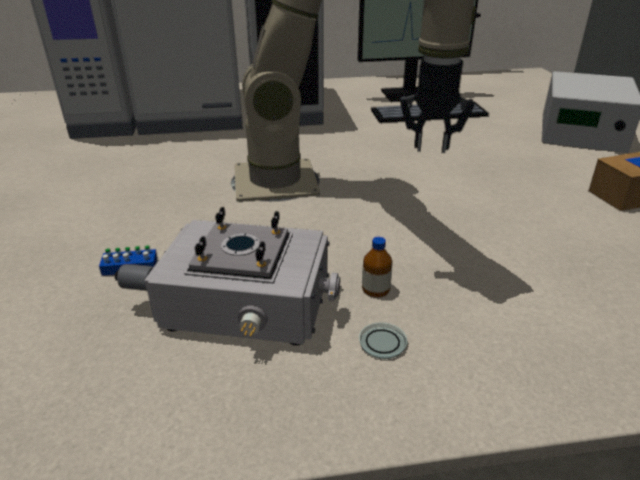

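All four wings (crop: a 98,392; b 187,105; c 470,193; d 390,478) lie parallel to the cover's x edge. The bottle, rack, screwdriver and dish are where they were in the first picture.

```bash
python3 -c "
from workcell import hand_in
print(hand_in())"
```

```text
the job is handed in; nothing more can be done
None
```

I tightened all four wing screws in cross order and handed the job in at about 31 s on the robot's clock. No verdict is reported.

- **First round:** I took b from about 0.39 to 1.23 rad and d from about 0.35 to 1.22 rad, letting go of each. The already half-tightened pair read about 1.14 (a) and 1.34 (c).
- **Second round:** I turned d, then its diagonal b, then a, then its diagonal c, each onto its stop. The vertical moment rose to 0.5–0.9 N m at 2.4 rad, and I let go after each.
- **Final check:** In the last top picture all four wings lie parallel to the cover's x edge. The bottle, rack, screwdriver and dish are where they started to within a few pixels, and that difference is detector scatter. The gripper was well clear, with no contact force.

No check failed. Two small disagreements showed up: the two camera views differed by about 2 mm on the screw positions, and the jaw angle read up to 0.05 rad past the nominal home angle, which I put down to slip or give in the grip at the stop.

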